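# Lock the washed toothbrush holder into its cam-lever counter clamp

### The arm

A 7-joint arm with a two-finger parallel gripper is mounted at the origin on the work surface. World frame = base frame: x ahead of the robot, y to its left, z up, the work surface at z = 0. Lengths are in m, angles in rad, forces in N, time in s.
With the tool pointing down it reaches from about 0.4 to 0.85 m from the base axis. Payload 4.5 kg.
Tool frame: the origin (TCP) lies midway between the tips of the shut fingers; the grasp point (between the pads) lies 19 mm behind it (env.grip_point_offset is the distance from the TCP to the grasp point, in m); z points along the fingers, y is the line along which they close (so a half turn about z gives the same grasp; the last joint's range is limited). The gripper opens to 88 mm and grips with 3 to 60 N. Pads are 18 mm wide; open, the fingers measure 123 mm over their backs; the gripper's body (75 mm by 187 mm) begins 45 mm behind the grasp point.
Start: joints at [-1.224, 0.689, -0.195, 1.565, 0.157, 0.902, -0.215], TCP at [0.192, 0.595, 0.239] pointing down, gripper open.
Joint ranges: [-3.01, 3.01], [-0.46, 2.08], [-1.47, 1.51], [0.13, 2.56], [-1, 4.14], [0.04, 2.09], [-2.66, 2.66]. Speed limits (rad/s): [2.57, 2.57, 3.14, 3.14, 3.14, 3.14, 3.14].

### API

Orientations are given as a unit quaternion [x, y, z, w].
In Python, from workcell import env gives the robot as it stands.
- The arm moves only by the tool step_arm, never from a script. Its argument "targets" is a list of rows, each a list of 3 entries, a list of its own where there are three numbers: the turn, a rotation vector about the tool's x, y, z in degrees, then the shift along the tool's x, y, z in cm, then the closure in counts, from 0 (fully open) to 255 (shut). A call has 1 to 5 rows; each row shifts and turns the commanded pose from where the row before left it, along the tool's axes as they then stand; what a row does not reach is not made up. A row lasts 1/12 s, in which the tool goes at most 41.7 mm and 7.16 degrees, less where a joint would pass 70% of its speed; a pose out of reach is approached as far as the arm can. A call with a gripper value outside its range is refused whole. The fingers move at their own pace and stop on an object; the grip force is fixed at half the most. Time passes only in rows, so rows that do not move let the fingers close. It gives the time, the measured TCP pose, the force, the opening and the grip force at its end, in the units of the state.
- env.get_obs(): the state, without advancing time (a new reading comes with each control period).
- env.get_image(name): name is "side" or "top" or "wrist"; returns the picture (384x512x3 uint8, red, green, blue); there is no depth.
- env.camera_model(name): a dict with "mtx" (3x3 intrinsics, pixels), "R" (3x3) and "t" (3): a world point X has camera coordinates R X + t. Camera axes: x right, y down, z forward; pixel columns grow to the right and rows downward; lengths in m; the calibration is good to about 2 mm. A picture is of the moment at which its call begins: read the wrist's pose just before it. camera_model takes no time and is no camera call; for the wrist camera it gives the pose at the moment of the call.
- env.sign_off(): hands the job in; it is judged then, once.
The state is a dict: "time": time; "joint_positions": joint angles; "joint_vel": joint speeds; "effort": joint torques, N m; "tcp_pos": TCP position; "tcp_rot": TCP orientation; "ft_force": force on the tool from outside, world axes, zero at the start; "moment": the same for the moment, N m; "grip_width": opening from 0.0 (shut) to 1.0 (fully open); "grasp_force": force on a finger pad.
Only numpy, scipy, OpenCV 4.12 (cv2) and the standard library are available. Lean on these libraries where they do the work, as an engineer would, in place of code of your own. Each camera call takes 0.05 s, during which the arm holds its last target. There are 200 camera calls.

### The job

Put the grey flip-top toothbrush holder upright in the channel of its counter clamp and slide it in, feeling for the sprung stop: press the stop in gently by a few millimetres for a moment, without bottoming it, and leave the holder resting against it. Then swing the clamp's cam lever past centre so that it snaps shut by itself and grips the holder; force nothing, let go of everything and leave the other toiletries where they are.

Things in the scene. Friction and masses are not known exactly. Their poses are not given: they have to be found in the camera images.
- holder_mid (a point): grey plastic toothbrush holder, an upright rectangular box 56 mm (its x) by 40 mm (its y) by 115 mm tall with a closed flip-top lid (top 15 mm) and a weighted foot, about 0.3 kg; this point is its centre, 57.5 mm above its underside; z up. Grip it across the 40 mm sides, 30 mm or so above its middle (lower, the gripper may strike the lid). Either way round fits the clamp.
- clamp: metal counter clamp fixed to the counter; origin at the centre of its underside, z up. On its floor plate (190 x 92 mm, 6 mm thick) an open-topped channel runs along its x, mouth at -x, 44 mm wide when open (y -22 to +22), walls to 36 mm above the counter. The holder goes in with its 56 mm side along the channel and slides to +x. Cam housing at y -80 to -40, 20 mm high.
- channel_entry (a point): point on the channel's floor (6 mm above the counter), midway between the jaws, 40 mm to clamp -x of the clamp's origin: lower the holder in centred about here. The open rubber-faced moving jaw is at clamp y -22 mm (x -35 to +35); flared guides stand at clamp x -80 to -52.
- fixed_jaw (a point): middle of the top inner edge of the fixed jaw, clamp (0, 22, 36) mm; the jaw runs from x -55 to +55 mm
- bumper (a joint): how far the sprung stop is pressed in, m: 0 free, bottoms at 0.012, spring 600 N/m with some damping (4 mm takes 2.4 N). It is a round rubber bumper (20 mm across) at the channel's +x end, pressed towards +x; its free face lies at clamp x = +30 to +60 mm, different each time and not measured: find it by feel. When let go it pushes the holder back a little; the holder then rests against it.
- lever (a joint): angle of the steel cam lever about its upright pivot, rad: 0 to 0.1 open, 1.0 dead centre, 1.4 closed (end stop); grows anticlockwise from above. It lies level, 25 to 35 mm up; at 0 it points 1.4 rad clockwise of clamp +x, closed along clamp +x. At the knob it resists with up to about 7 N, most at 0.3 to 0.7, fading to nothing at 1.0; past 1.1 it snaps to 1.4 by itself.
- lever_knob (a point): centre of the upright round steel knob at the lever's end, 85 mm from the pivot, 18 mm diameter, from 14 to 48 mm above the counter; this point is 31 mm above the counter
- lever_pivot (a point): point on the lever's upright pivot axis, 31 mm above the counter, 60 mm to clamp -y of the clamp's origin
- pad (a joint): how far the moving jaw's rubber-faced pad is pushed back on its own spring, m: 0 when it grips nothing, about 0.0014 when the lever is closed on the holder (4000 N/m)
- amber_jar: open amber glass jar, 68 mm across, 85 mm tall; origin under its centre. Bystander
- ring_dish: blue ceramic ring dish, 90 mm across, 22 mm high; origin under its centre. Bystander
- clipper: steel nail clipper, 60 x 14 x 12 mm; origin under its centre. Bystander
- soap: white ceramic soap bottle, 64 mm across, 150 mm tall; origin under its centre. Bystander
- tumbler: white ceramic tumbler, 72 mm across, 100 mm tall; origin under its centre. Bystander
- cream: white cream jar, 60 mm across, 45 mm tall; origin under its centre. Bystander
- floss: round white floss case, 48 mm across, 18 mm high; origin under its centre. Bystander
There are look-alikes about, which are no part of the job. Of the things shaped like the part that bears holder_mid, the grey one is meant.

How it is judged:
By the outcome, as a careful person would: the job done as asked, in the order asked, and still so for the second after the job is handed in, with the robot touching nothing.
It also fails if it takes over 72 s, if anything falls off the work surface, if the arm or the gripper's body presses on something with over 40 N, if the wrist force passes 120 N, or if a joint passes its speed limit or range.

## Working session

There is one attempt and no reset: what is moved stays moved. The work goes in short steps, Python scripts to look and compute and a tool call to move; the robot and the scene stay as the last step left them, time stands still between calls to the robot, and variables do not carry over. Pictures are saved under pics/ and viewed, at most 10 in all, crops included, and the job is handed in when it is done.

Besides the shell and the picture viewer there is one more tool, called after "Emit:" by a JSON object that holds its "name" and its "arguments". step_arm: Moves the arm, as the interface text tells. Its arguments: {"type":"object","properties":{"targets":{"type":"array"}},"required":["targets"]}

```bash
mkdir -p pics
cat > h.py <<'E'
import numpy as np, cv2
from workcell import env
def grab(n,f):
    m=env.camera_model(n); im=np.array(env.get_image(n)); cv2.imwrite('pics/'+f,im[:,:,::-1]); return im,m
def ray(m,u,v):
    R=np.array(m['R']);t=np.array(m['t']);d=R.T@np.linalg.inv(m['mtx'])@[u,v,1.];return -R.T@t,d
def plane(m,u,v,z):
    c,d=ray(m,u,v);return c+d*(z-c[2])/d[2]
def proj(m,X):
    p=np.array(m['mtx'])@(np.array(m['R'])@np.array(X)+m['t']);return p[:2]/p[2]
def tri(a,b):
    (c1,d1),(c2,d2)=a,b
    s=np.linalg.lstsq(np.c_[d1,-d2],c2-c1,rcond=None)[0]
    p,q=c1+s[0]*d1,c2+s[1]*d2
    return (p+q)/2,np.linalg.norm(p-q)
E
python3 - <<'E'
from h import *
np.set_printoptions(precision=4,suppress=True)
ims=[]
for n in('top','side','wrist'):
    im,m=grab(n,n+'0.png'); c,d=ray(m,256,192); print(n,c,d,m['mtx'][0][0]); ims.append(im)
cv2.imwrite('pics/a.png',cv2.resize(ims[0][:,:,::-1],(800,600),interpolation=cv2.INTER_CUBIC))
cv2.imwrite('pics/b.png',cv2.resize(ims[1][:,:,::-1],(800,600),interpolation=cv2.INTER_CUBIC))
o=env.get_obs();print(o['tcp_pos'],o['tcp_rot'],o['time'])
E
```

```text
top [0.4669 0.0398 1.2269] [ 0.0989 -0.0262 -0.9948] 428.53007714931994
side [ 0.4557 -0.7353  0.7059] [ 0.116   0.7598 -0.6397] 391.63797652346943
wrist [0.1178 0.6175 0.3834] [ 0.2799 -0.0937 -0.9555] 267.3448542132566
[0.1922 0.5942 0.2381] [ 0.1557  0.9878 -0.0007 -0.0001] 0.15
```

View pics/a.png

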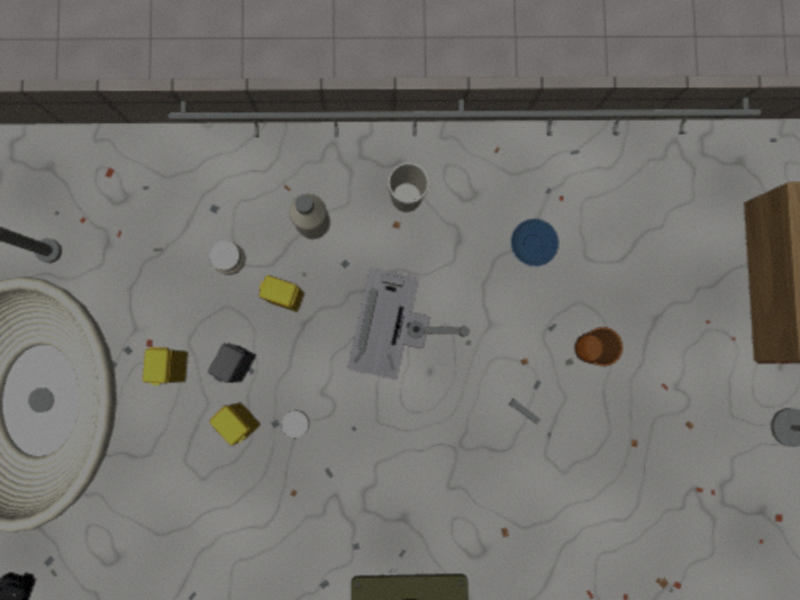

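View pics/b.png

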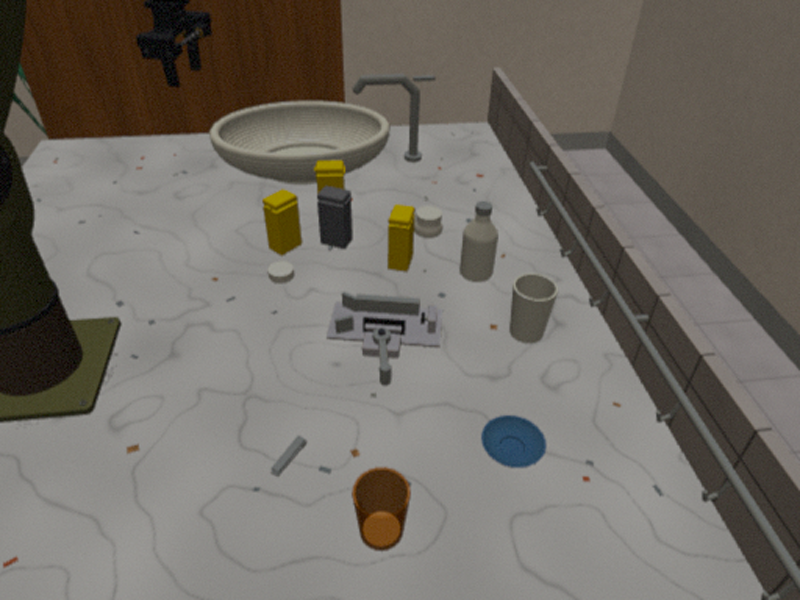

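The top view shows the grey holder at about (232,363) and the clamp at about (390,325), with its mouth towards the robot and its lever pointing right. The side view agrees, with the holder at (335,218) and the clamp at (385,325). Next I'll enlarge both.

Run:
```python
import cv2,numpy as np
t=cv2.imread('pics/top0.png');s=cv2.imread('pics/side0.png')
def c(i,x,y,w,h,W,H): return cv2.resize(i[y:y+h,x:x+w],(W,H),interpolation=cv2.INTER_CUBIC)
a=c(t,125,210,50,42,350,294); b=c(t,215,165,90,80,337,300)
d=c(s,195,110,40,55,218,300); e=c(s,205,180,85,70,364,300)
o=np.zeros((600,800,3),np.uint8)
o[:294,:350]=a;o[:300,400:737]=b;o[300:,:218]=d;o[300:,400:764]=e
cv2.imwrite('pics/c.png',o)
```

```text
(no output)
```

View pics/c.png

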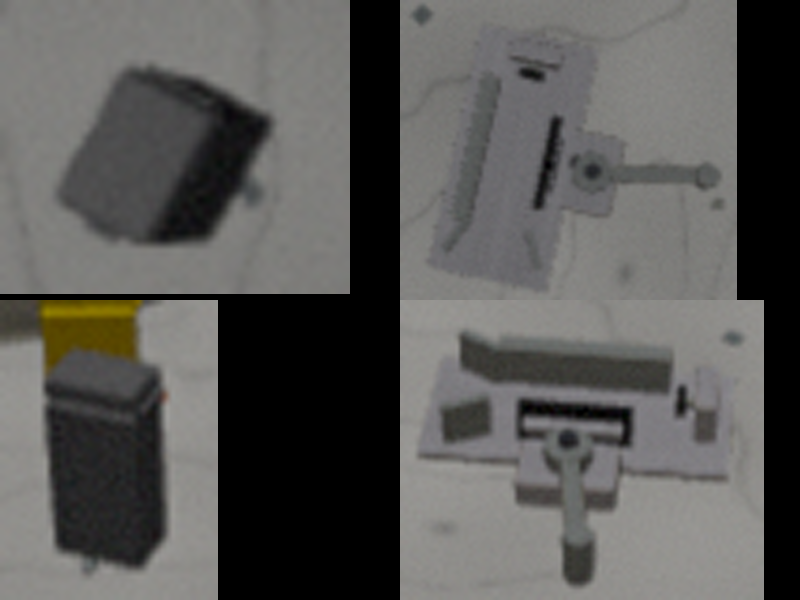

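The crops show the holder's lid top clearly in both views, and the clamp's floor plate corners, hub (592,171) and knob (707,175). Now I'll turn these into points.

Run:
```python
from h import *
np.set_printoptions(precision=4,suppress=True)
mt,ms=env.camera_model('top'),env.camera_model('side')
T1=lambda x,y:(125+x/7-.5+.07,210+y/7-.43)
T2=lambda x,y:(215+(x-400)/3.744-.4,165+y/3.75-.4)
S1=lambda x,y:(195+x/5.45-.4,110+(y-300)/5.45-.4)
S2=lambda x,y:(205+(x-400)/4.28-.4,180+(y-300)/4.28-.4)
hc=[(130,70),(217,108),(155,240),(60,195)]
P=np.array([plane(mt,*T1(*c),.115) for c in hc]);print('holder',P,P.mean(0),np.linalg.norm(np.roll(P,-1,0)-P,axis=1))
for i in range(4):
    e=np.roll(P,-1,0)[i]-P[i];print('edge yaw',np.degrees(np.arctan2(e[1],e[0])))
sc=[(80,352),(160,370),(137,400),(50,380)]
print('tri top centre',tri(ray(mt,*np.mean([T1(*c) for c in hc],0)),ray(ms,*np.mean([S1(*c) for c in sc],0))))
pc=[(485,25),(597,45),(545,288),(430,262)]
Q=np.array([plane(mt,*T2(*c),.006) for c in pc]);print('plate',Q,Q.mean(0),np.linalg.norm(np.roll(Q,-1,0)-Q,axis=1))
for i in range(4):
    e=np.roll(Q,-1,0)[i]-Q[i];print('edge yaw',np.degrees(np.arctan2(e[1],e[0])))
print('knob',plane(mt,*T2(707,175),.048),tri(ray(mt,*T2(707,175)),ray(ms,*S2(578,537))))
print('piv',plane(mt,*T2(592,171),.037),tri(ray(mt,*T2(592,171)),ray(ms,*S2(569,438))))
```

```text
holder [[0.5094 0.3028 0.115 ]
 [0.495  0.2708 0.115 ]
 [0.447  0.2931 0.115 ]
 [0.4639 0.328  0.115 ]] [0.4788 0.2987 0.115 ] [0.0351 0.053  0.0387 0.052 ]
edge yaw -114.22110040668608
edge yaw 155.07085488213806
edge yaw 64.11189484876388
edge yaw -28.91965896186902
tri top centre (array([0.4805, 0.2989, 0.1137]), np.float64(0.0034043984649916445))
plate [[ 0.6488  0.0605  0.006 ]
 [ 0.6323 -0.0253  0.006 ]
 [ 0.4477  0.0172  0.006 ]
 [ 0.4684  0.104   0.006 ]] [0.5493 0.0391 0.006 ] [0.0873 0.1895 0.0892 0.1855]
edge yaw -100.84155561186834
edge yaw 167.03974103767018
edge yaw 76.54064782809373
edge yaw -13.563130759287413
knob [ 0.5293 -0.1025  0.048 ] (array([ 0.5305, -0.1029,  0.0453]), np.float64(0.002150889969982104))
piv [ 0.534  -0.0183  0.037 ] (array([ 0.535 , -0.0182,  0.0403]), np.float64(0.002443446347926718))
```

Both measurements are consistent: the holder top triangulates to z 0.114, the plate measures 0.187 x 0.088, and the pivot-to-knob distance is 85 mm. I'll go above the holder.

Emit:
{"name": "step_arm", "arguments": {"targets": [[[0,0,0],[-2.43,-1.28,0],0],[[0,0,0],[-2.43,-1.28,0],0],[[0,0,0],[-2.43,-1.28,0],0],[[0,0,0],[-2.43,-1.28,0],0],[[0,0,0],[-2.43,-1.28,0],0]]}}

```text
time: 0.57
tcp_pos: [0.2889, 0.4952, 0.2385]
tcp_rot: [0.156, 0.988, -0.0, -0.0]
ft_force: [0.1, 0.7, -0.1]
grip_width: 1.002
grasp_force: 0.0
```

Emit:
{"name": "step_arm", "arguments": {"targets": [[[0,0,0],[-2.43,-1.28,0],0],[[0,0,0],[-2.43,-1.28,0],0],[[0,0,0],[-2.43,-1.28,0],0],[[0,0,0],[-2.43,-1.28,0],0],[[0,0,0],[-2.43,-1.28,0],0]]}}

```text
time: 0.98
tcp_pos: [0.3848, 0.3969, 0.2385]
tcp_rot: [0.156, 0.988, -0.0, -0.0]
ft_force: [0.1, -0.6, -0.0]
grip_width: 1.001
grasp_force: 0.0
```

Emit:
{"name": "step_arm", "arguments": {"targets": [[[0,0,0],[-2.43,-1.28,0],0],[[0,0,0],[-2.43,-1.28,0],0],[[0,0,0],[-2.43,-1.28,0],0],[[0,0,0],[-2.43,-1.28,0],0],[[0,0,0],[-2.43,-1.28,0],0]]}}

```text
time: 1.4
tcp_pos: [0.4807, 0.2986, 0.2385]
tcp_rot: [0.156, 0.988, -0.0, -0.0]
ft_force: [0.4, -0.0, -0.7]
grip_width: 1.0
grasp_force: 0.0
```

Emit:
{"name": "step_arm", "arguments": {"targets": [[[0,0,4.6],[0,0,0],80],[[0,0,4.6],[0,0,0],80],[[0,0,0],[0,0,0],80],[[0,0,0],[0,0,0],80]]}}

```text
time: 1.73
tcp_pos: [0.4798, 0.2999, 0.2386]
tcp_rot: [0.233, 0.972, -0.0, -0.0]
ft_force: [-1.1, 0.7, 0.4]
grip_width: 0.723
grasp_force: 0.0
```

```bash
cat >> h.py <<'E'
from scipy.spatial.transform import Rotation as Ro
def tool():
    o=env.get_obs();R=Ro.from_quat(o['tcp_rot']).as_matrix();return o,R
def plan(pos,yyaw=None):
    o,R=tool();d=R.T@(np.array(pos)-o['tcp_pos'])*100
    yy=np.degrees(np.arctan2(R[1,1],R[0,1]));print('yaw y',yy,'tilt',R[:,2],'tool cm',d,'turn z',None if yyaw is None else yy-yyaw)
E
python3 - <<'E'
from h import *
np.set_printoptions(precision=4,suppress=True)
im,m=grab('wrist','w1.png')
P=[[.5094,.3028,.115],[.495,.2708,.115],[.447,.2931,.115],[.4639,.328,.115]]
print([proj(m,p) for p in P]); o=env.get_obs();print(o['tcp_pos'],o['grip_width'],o['time'],o['ft_force'])
plan([.4795,.299,.2],62.8)
cv2.imwrite('pics/w1b.png',cv2.resize(im[:,:,::-1],(800,600)))
E
```

```text
[array([272.1973, 209.6835]), array([239.6312, 211.1385]), array([236.789 , 162.6093]), array([274.8864, 161.8602])]
[0.4797 0.3001 0.2386] 0.6922119401583349 1.7833 [0.449  0.5082 0.3816]
yaw y 63.049991270582304 tilt [-0.0004 -0.0001 -1.    ] tool cm [-0.0376 -0.1079  3.8587] turn z 0.2499912705823064
```

View pics/w1b.png

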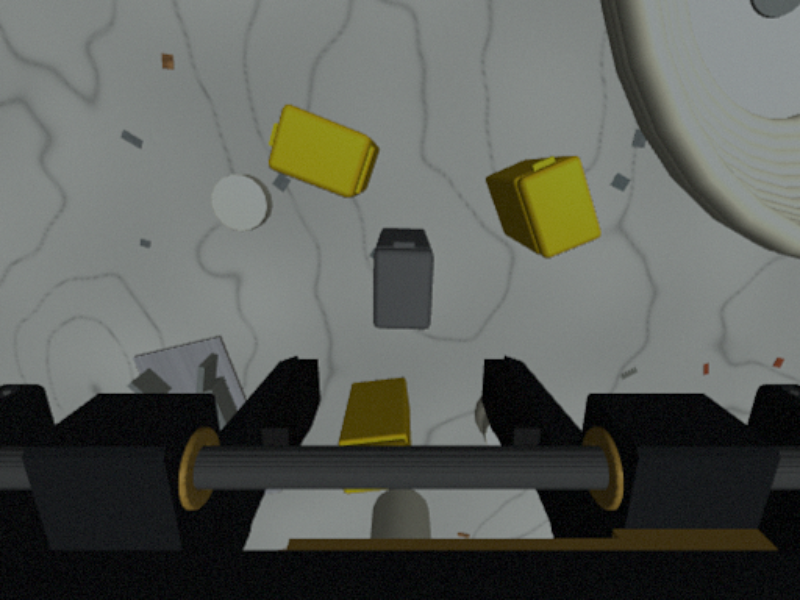

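The holder sits at (374–433, 247–328) in the wrist view, square to the gripper and midway between the fingers. The nearest yellow box is well clear. Next: refine the centre and lower.

Run:
```python
from h import *
np.set_printoptions(precision=4,suppress=True)
m=env.camera_model('wrist')
P=np.array([plane(m,u/1.5625-.2,v/1.5625-.2,.115) for u,v in[(374,247),(433,247),(431,328),(373,328)]]);c=P.mean(0);print(P,c,np.linalg.norm(np.roll(P,-1,0)-P,axis=1))
e=P[3]-P[0];print(np.degrees(np.arctan2(e[1],e[0])))
print('3-view height',tri(ray(m,257.7,184),ray(env.camera_model('top'),125+140/7-.4,210+153/7-.4)))
plan([c[0],c[1],.0685],62.8)
```

```text
[[0.4437 0.2977 0.115 ]
 [0.461  0.3318 0.115 ]
 [0.511  0.3063 0.115 ]
 [0.4929 0.2707 0.115 ]] [0.4772 0.3017 0.115 ] [0.0382 0.0561 0.0399 0.0561]
-28.758406182106807
3-view height (array([0.4789, 0.301 , 0.1058]), np.float64(7.879203090161913e-05))
yaw y 63.049991270582304 tilt [-0.0004 -0.0001 -1.    ] tool cm [ 0.287   0.026  17.0088] turn z 0.2499912705823064
```

Emit:
{"name": "step_arm", "arguments": {"targets": [[[0,0,0.8],[0.2,0,2.5],80],[[0,0,0],[0,0,2.5],80],[[0,0,0],[0,0,2.5],80],[[0,0,0],[0,0,2.5],80],[[0,0,0],[0,0,2.0],80]]}}

```text
time: 2.2
tcp_pos: [0.4774, 0.301, 0.1171]
tcp_rot: [0.24, 0.971, -0.0, -0.001]
ft_force: [0.7, -0.6, 1.0]
grip_width: 0.683
grasp_force: 0.0
```

Emit:
{"name": "step_arm", "arguments": {"targets": [[[0,0,0],[0,0,1.5],80],[[0,0,0],[0,0,1.5],80],[[0,0,0],[0,0,1.2],80],[[0,0,0],[0,0,0.8],80],[[0,0,0],[0,0,0],80]]}}

```text
time: 2.62
tcp_pos: [0.4773, 0.3006, 0.0673]
tcp_rot: [0.241, 0.971, -0.001, -0.001]
ft_force: [-1.5, 0.7, 0.3]
grip_width: 0.684
grasp_force: 0.0
```

Emit:
{"name": "step_arm", "arguments": {"targets": [[[0,0,0],[0,0,0],110],[[0,0,0],[0,0,0],130],[[0,0,0],[0,0,0],150],[[0,0,0],[0,0,0],170],[[0,0,0],[0,0,0],255]]}}

```text
time: 3.03
tcp_pos: [0.4788, 0.3012, 0.0696]
tcp_rot: [0.241, 0.97, 0.001, 0.001]
ft_force: [0.1, 0.3, 3.6]
grip_width: 0.448
grasp_force: 29.9
```

Emit:
{"name": "step_arm", "arguments": {"targets": [[[0,0,0],[0,0,0],255],[[0,0,0],[0,0,0],255],[[0,0,0],[0,0,0],255]]}}

```text
time: 3.28
tcp_pos: [0.4789, 0.3013, 0.0695]
tcp_rot: [0.241, 0.97, 0.001, 0.001]
ft_force: [-0.3, 0.2, 5.6]
grip_width: 0.455
grasp_force: 29.9
```

Emit:
{"name": "step_arm", "arguments": {"targets": [[[0,0,0],[0,0,-0.5],255],[[0,0,0],[0,0,-1.5],255],[[0,0,0],[0,0,-2.5],255],[[0,0,0],[0,0,-2.5],255],[[0,0,0],[0,0,-2.5],255]]}}

```text
time: 3.7
tcp_pos: [0.4773, 0.2999, 0.1641]
tcp_rot: [0.241, 0.97, -0.001, -0.001]
ft_force: [1.4, -0.4, -3.3]
grip_width: 0.453
grasp_force: 29.9
```

Emit:
{"name": "step_arm", "arguments": {"targets": [[[0,0,0],[0,0,-2.5],255],[[0,0,0],[0,0,-2.5],255],[[0,0,0],[0,0,-1.5],255],[[0,0,0],[0,0,-0.8],255],[[0,0,0],[0,0,0],255]]}}

```text
time: 4.12
tcp_pos: [0.4786, 0.3009, 0.238]
tcp_rot: [0.241, 0.97, 0.001, 0.001]
ft_force: [0.3, -0.3, -3.2]
grip_width: 0.45
grasp_force: 29.9
```

Emit:
{"name": "step_arm", "arguments": {"targets": [[[0,0,0],[-1.0,-0.75,0],255],[[0,0,0],[-1.9,-1.4,0],255],[[0,0,0],[-2.0,-1.5,0],255],[[0,0,0],[-2.0,-1.5,0],255],[[0,0,0],[-2.0,-1.5,0],255]]}}

```text
time: 4.53
tcp_pos: [0.5252, 0.1974, 0.2347]
tcp_rot: [0.241, 0.97, -0.002, -0.001]
ft_force: [0.5, 0.0, -3.4]
grip_width: 0.45
grasp_force: 29.9
```

Emit:
{"name": "step_arm", "arguments": {"targets": [[[0,0,0],[-2.0,-1.5,0],255],[[0,0,0],[-2.0,-1.5,0],255],[[0,0,0],[-2.0,-1.5,0],255],[[0,0,0],[-2.0,-1.5,0],255],[[0,0,0],[-2.0,-1.5,0],255]]}}

```text
time: 4.95
tcp_pos: [0.5782, 0.0843, 0.2346]
tcp_rot: [0.242, 0.97, -0.001, -0.002]
ft_force: [0.3, -0.1, -3.1]
grip_width: 0.45
grasp_force: 29.9
```

Emit:
{"name": "step_arm", "arguments": {"targets": [[[0,0,0],[-2.0,-1.5,0],255],[[0,0,0],[-2.0,-1.5,0],255],[[0,0,0],[-1.3,-1.15,0],255],[[0,0,-3.0],[0,0,0],255],[[0,0,-5.0],[0,0,0],255]]}}

```text
time: 5.37
tcp_pos: [0.6054, 0.0219, 0.2342]
tcp_rot: [0.174, 0.985, -0.002, -0.002]
ft_force: [-1.1, 1.0, -3.1]
grip_width: 0.454
grasp_force: 29.9
```

Emit:
{"name": "step_arm", "arguments": {"targets": [[[0,0,-5.0],[0,0,0],255],[[0,0,-2.2],[0,0,0],255],[[0,0,0],[0,0,0],255],[[0,0,0],[0,0,0],255]]}}

```text
time: 5.7
tcp_pos: [0.6053, 0.0245, 0.235]
tcp_rot: [0.112, 0.994, -0.001, -0.002]
ft_force: [-0.2, 1.2, -3.8]
grip_width: 0.454
grasp_force: 29.9
```

Run:
```python
from h import *
np.set_printoptions(precision=4,suppress=True)
im,m=grab('wrist','w2.png')
o=env.get_obs();print(o['tcp_pos'],o['grip_width'],o['time'],o['ft_force'],o['moment'])
plan([.51,.048,.2],77.3)
cv2.imwrite('pics/w2b.png',cv2.resize(im[:,:,::-1],(800,600),interpolation=cv2.INTER_CUBIC))
```

```text
[0.6056 0.0248 0.2353] 0.4521228337447752 5.75 [-0.2871  0.4184 -3.0337] [ 0.0384 -0.0008 -0.0384]
yaw y 77.1713058861599 tilt [-0.0027 -0.0006 -1.    ] tool cm [9.8265 0.1468 3.5584] turn z -0.12869411384009766
```

View pics/w2b.png

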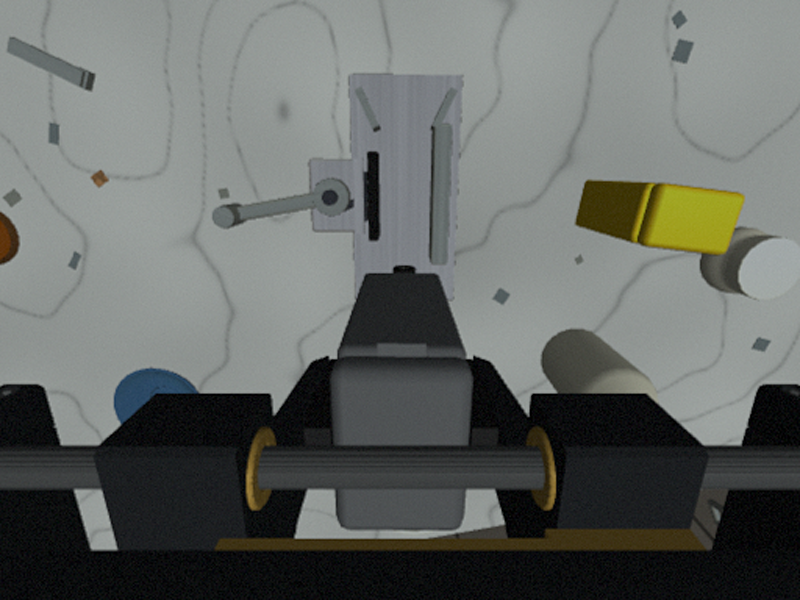

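The clamp is in clear view at (350–460, 75–300): fixed jaw at x 431–450, black moving pad at x 368–380, knob at (226,216). I'll zoom in on the channel for the fit.

Run:
```python
import cv2,numpy as np
t=cv2.imread('pics/w2.png')
cv2.imwrite('pics/w2c.png',cv2.resize(t[40:175,200:310],(489,600),interpolation=cv2.INTER_CUBIC))
g=cv2.cvtColor(t,6)
for r in (85,110,130,150,165): print(r,g[r,226:300])
```

```text
85 [122 123 126 136 131 129 129 126 125 130 125 125 125 128 131 128 124 122
 124 125 125 126 127 125 122 126 129 126 126 130 129 130 130 130 125 128
 125 124 125 126 127 126 125 129 125 125 126 127 129 122  86  48  80 101
 104 104 106 107 108 110 105 104 102 108 132 129 125 126 138 148 148 150
 147 139]
110 [129 134 134 132 131 121  84  51  41  15  18  15  15  18  20  10  69 132
 128 125 126 126 128 131 125 124 128 126 127 131 134 130 129 131 124 126
 126 127 128 128 131 128 124 130 128 131 128 125 130 115  32  63  98 106
  99 105 108 110 109 107 102  99 110 133 128 129 128 142 147 144 144 144
 145 143]
130 [ 92 135 134 132 132 128 119  41  36  44  17  17  21  15   9   6  52 107
 127 129 126 125 130 128 126 125 125 124 127 132 133 128 128 131 125 124
 125 124 128 128 128 125 125 128 129 127 127 128 119  67  49  92 107 102
 105 107 104 111 106 100 105 116 131 131 131 129 136 140 141 142 141 143
 142 140]
150 [122 129 124 125 128 132 130 131 132 118  32  10  15  16  19  13  38  97
 130 127 127 124 130 132 128 124 128 125 129 129 131 129 124 128 128 126
 126 125 128 129 127 127 127 133 132 125 131 135 113  35  67  99 104 104
 107 112 114 111 105 109 111 113 136 132 131 141 139 139 139 138 138 141
 141 138]
165 [115 133 127 125 123 126 129 131 132 130 129 130 127 127 131 129 128 126
 124 128 129 127 125 133 129 126 126 124 129 131 129 129 132 127 129 127
 129 131 127 128 127 126 129 131 133 131 131 134 119  62  90 105 106 104
 109 114 112 106 104 106 114 134 134 133 131 127 133 135 136 137 137 137
 137 138]
```

View pics/w2c.png

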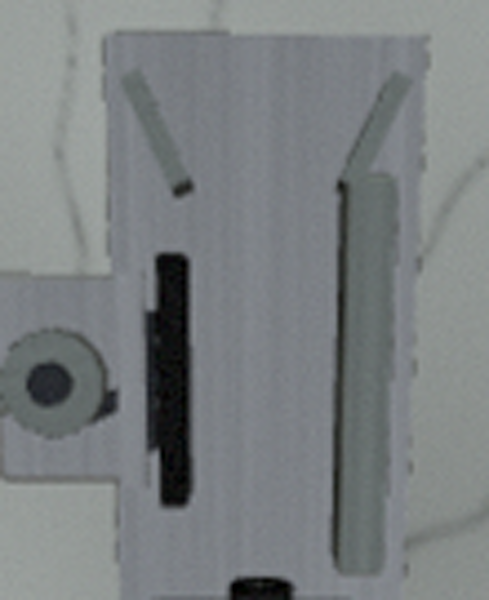

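Run:
```python
from h import *
np.set_printoptions(precision=4,suppress=True)
m=env.camera_model('wrist')
top=np.array([plane(m,u,v,.036) for v,u in[(85,277.7),(110,277.2),(130,276.4),(150,275.9),(165,275.4)]])
bot=np.array([plane(m,u,v,.006) for v,u in[(85,275.6),(110,275.2),(130,274.6),(150,274.4),(165,274.2)]])
for n,P in(('top',top),('bot',bot)):
    k=np.polyfit(P[:,0],P[:,1],1);print(n,P[0],P[-1],'yaw',np.degrees(np.arctan(k[0])),'y@.5493',np.polyval(k,.5493))
C=lambda x,y:(200+x/4.445-.4,40+y/4.445-.4)
e=[plane(m,*C(372,175),.036),plane(m,*C(360,575),.036)];print('jaw ends',e,np.linalg.norm(e[0]-e[1]),(e[0]+e[1])/2)
pe=[plane(m,*C(*q),.006) for q in[(104,33),(428,37)]];print('plate back',pe,np.linalg.norm(pe[0]-pe[1]),(pe[0]+pe[1])/2)
pad=[plane(m,*C(*q),.036) for q in[(186,255),(188,500)]];print('pad inner top?',pad)
pv=plane(m,*C(48,384),.04);print('pivot',pv)
print('knob',plane(m,226/1.5625-.2,216/1.5625-.2,.048),'bumper',plane(m,*C(262,578),.03))
mt=env.camera_model('top')
print('pivot tri',tri(ray(m,*C(48,384)),ray(mt,215+192/3.744-.4,165+171/3.75-.4)))
# holder: top face in the hand
hz=float(env.get_obs()['tcp_pos'][2])-.0695+.115
H=np.array([plane(m,u/1.5625-.2,v/1.5625-.2,hz) for u,v in[(332,362),(472,362),(464,528),(338,528)]]);print('hold',H.mean(0),H,)
a=H[1]-H[0];print(np.degrees(np.arctan2(a[1],a[0])))
```

```text
top [0.5072 0.0723 0.036 ] [0.602 0.05  0.036] yaw -13.281069921297833 y@.5493 0.062487899922033935
bot [0.5046 0.0723 0.006 ] [0.6079 0.0491 0.006 ] yaw -12.719607256645562 y@.5493 0.0622242730217948
jaw ends [array([0.5021, 0.0801, 0.036 ]), array([0.6087, 0.0556, 0.036 ])] 0.10932511370951373 [0.5554 0.0679 0.036 ]
plate back [array([0.4465, 0.0169, 0.006 ]), array([0.4679, 0.1059, 0.006 ])] 0.09156752055991284 [0.4572 0.0614 0.006 ]
pad inner top? [array([0.5107, 0.0267, 0.036 ]), array([0.5758, 0.0113, 0.036 ])]
pivot [ 0.5352 -0.0187  0.04  ]
knob [ 0.531  -0.1002  0.048 ] bumper [0.6044 0.0269 0.03  ]
pivot tri (array([ 0.5345, -0.0184,  0.0408]), np.float64(0.0015604198898494198))
hold [0.6028 0.0248 0.2808] [[ 0.572   0.013   0.2808]
 [ 0.5802  0.0489  0.2808]
 [ 0.6337  0.0371  0.2808]
 [ 0.6254 -0.      0.2808]]
77.20945862796076
```

The channel centreline, pad and plate agree to about 0.5 mm, with clamp yaw -13.0°. The bumper face looks to be near clamp x ≈ +55. I'll move above the entry, then part-way down.

Emit:
{"name": "step_arm", "arguments": {"targets": [[[0,0,0.2],[1.0,0.04,0],255],[[0,0,0],[2.0,0.06,0],255],[[0,0,0],[2.5,0.08,0],255],[[0,0,0],[2.0,0.06,0],255],[[0,0,0],[1.5,0.04,0],255]]}}

```text
time: 6.17
tcp_pos: [0.5169, 0.0487, 0.2363]
tcp_rot: [0.113, 0.994, -0.0, -0.001]
ft_force: [0.2, -0.1, -3.6]
grip_width: 0.453
grasp_force: 29.9
```

Emit:
{"name": "step_arm", "arguments": {"targets": [[[0,0,0],[0.5,0,1.0],255],[[0,0,0],[0,0,2.5],255],[[0,0,0],[0,0,2.5],255],[[0,0,0],[0,0,2.5],255],[[0,0,0],[0,0,1.5],255]]}}

```text
time: 6.58
tcp_pos: [0.5133, 0.0493, 0.1345]
tcp_rot: [0.113, 0.994, -0.001, -0.001]
ft_force: [-1.0, -0.1, -2.9]
grip_width: 0.447
grasp_force: 29.9
```

Emit:
{"name": "step_arm", "arguments": {"targets": [[[0,0,0],[0,0,1.0],255],[[0,0,0],[0,0,0.4],255],[[0,0,0],[0,0,0],255],[[0,0,0],[0,0,0],255],[[0,0,0],[0,0,0],255]]}}

```text
time: 7.0
tcp_pos: [0.5152, 0.0498, 0.1236]
tcp_rot: [0.113, 0.994, 0.0, 0.001]
ft_force: [-0.3, 0.6, -3.5]
grip_width: 0.451
grasp_force: 29.9
```

Run:
```python
from h import *
np.set_printoptions(precision=4,suppress=True)
im,m=grab('side','s3.png')
o=env.get_obs();print(o['tcp_pos'],o['grip_width'],o['time'],o['ft_force'],o['moment'])
plan([.5132,.0488,.0765],77.0)
cv2.imwrite('pics/s3b.png',cv2.resize(im[120:255,180:315,::-1],(600,600),interpolation=cv2.INTER_CUBIC))
```

```text
[0.5152 0.0498 0.1237] 0.45208102135941697 7.05 [-0.2804 -0.0686 -3.6777] [-0.0251 -0.0095 -0.0363]
yaw y 77.06340998580211 tilt [ 0.0021  0.0004 -1.    ] tool cm [ 0.182  -0.1461  4.717 ] turn z 0.06340998580211021
```

View pics/s3b.png

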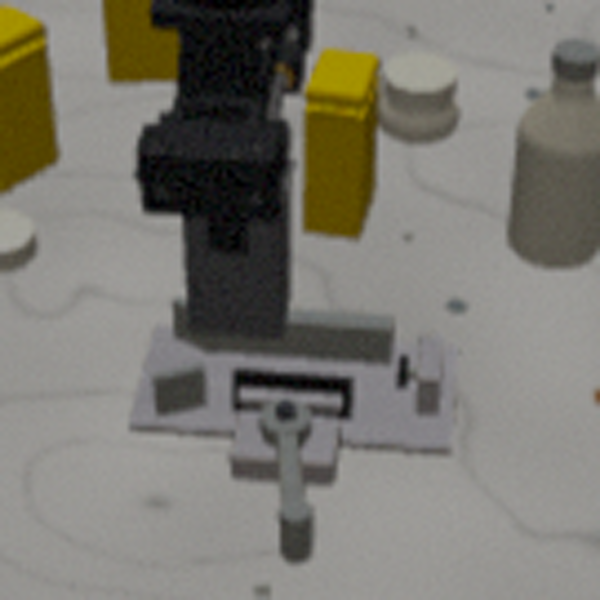

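The holder hangs over the channel entry with its foot just above the walls, and nothing is touching. I'll correct 1.4 mm and lower slowly.

Emit:
{"name": "step_arm", "arguments": {"targets": [[[0,0,0],[0.1,-0.14,0.6],255],[[0,0,0],[0,0,0.6],255],[[0,0,0],[0,0,0.3],255],[[0,0,0],[0,0,0],255],[[0,0,0],[0,0,0],255]]}}

```text
time: 7.47
tcp_pos: [0.5129, 0.0486, 0.1074]
tcp_rot: [0.112, 0.994, -0.0, -0.0]
ft_force: [-0.0, 0.3, -2.1]
grip_width: 0.457
grasp_force: 29.9
```

Emit:
{"name": "step_arm", "arguments": {"targets": [[[0,0,0],[0,0,0.3],255],[[0,0,0],[0,0,0.3],255],[[0,0,0],[0,0,0.2],255],[[0,0,0],[0,0,0],255]]}}

```text
time: 7.8
tcp_pos: [0.5129, 0.0485, 0.0993]
tcp_rot: [0.112, 0.994, -0.0, -0.0]
ft_force: [-0.1, -0.2, -3.5]
grip_width: 0.45
grasp_force: 29.9
```

Emit:
{"name": "step_arm", "arguments": {"targets": [[[0,0,0],[0,0,0.5],255],[[0,0,0],[0,0,0.5],255],[[0,0,0],[0,0,0.4],255],[[0,0,0],[0,0,0.3],255],[[0,0,0],[0,0,0.2],255]]}}

```text
time: 8.22
tcp_pos: [0.5129, 0.0486, 0.0801]
tcp_rot: [0.112, 0.994, -0.0, -0.0]
ft_force: [1.0, 0.1, -3.7]
grip_width: 0.443
grasp_force: 29.9
```

Emit:
{"name": "step_arm", "arguments": {"targets": [[[0,0,0],[0,0,0.15],255],[[0,0,0],[0,0,0.15],255],[[0,0,0],[0,0,0],255],[[0,0,0],[0,0,0],255]]}}

```text
time: 8.55
tcp_pos: [0.5132, 0.0486, 0.0777]
tcp_rot: [0.113, 0.994, 0.0, 0.0]
ft_force: [0.4, -0.4, -2.5]
grip_width: 0.451
grasp_force: 29.9
```

Emit:
{"name": "step_arm", "arguments": {"targets": [[[0,0,0],[0,0,0.1],255],[[0,0,0],[0,0,0.05],255],[[0,0,0],[0,0,0],255],[[0,0,0],[0,0,0],255]]}}

```text
time: 8.88
tcp_pos: [0.5132, 0.0486, 0.0762]
tcp_rot: [0.113, 0.994, 0.0, 0.0]
ft_force: [0.1, -0.3, -2.7]
grip_width: 0.454
grasp_force: 29.9
```

Emit:
{"name": "step_arm", "arguments": {"targets": [[[0,0,0],[0,0,0.05],255],[[0,0,0],[0,0,0],255],[[0,0,0],[0,0,0],255]]}}

```text
time: 9.13
tcp_pos: [0.5132, 0.0486, 0.0757]
tcp_rot: [0.113, 0.994, 0.0, 0.0]
ft_force: [0.8, 0.1, -4.0]
grip_width: 0.454
grasp_force: 29.9
```

Emit:
{"name": "step_arm", "arguments": {"targets": [[[0,0,0],[-0.5,0,0],255],[[0,0,0],[-1.0,0,0],255],[[0,0,0],[-1.0,0,0],255],[[0,0,0],[-0.8,0,0],255],[[0,0,0],[-0.4,0,0],255]]}}

```text
time: 9.55
tcp_pos: [0.5508, 0.0398, 0.0758]
tcp_rot: [0.113, 0.994, 0.0, 0.001]
ft_force: [-0.6, 0.5, -3.3]
grip_width: 0.457
grasp_force: 29.9
```

Emit:
{"name": "step_arm", "arguments": {"targets": [[[0,0,0],[-0.3,0,0],255],[[0,0,0],[-0.3,0,0],255],[[0,0,0],[-0.2,0,0],255],[[0,0,0],[0,0,0],255],[[0,0,0],[0,0,0],255]]}}

```text
time: 9.97
tcp_pos: [0.5567, 0.0386, 0.0757]
tcp_rot: [0.112, 0.994, 0.0, -0.0]
ft_force: [0.3, -0.2, -4.0]
grip_width: 0.449
grasp_force: 29.9
```

Emit:
{"name": "step_arm", "arguments": {"targets": [[[0,0,0],[-0.2,0,0],255],[[0,0,0],[-0.2,0,0],255],[[0,0,0],[-0.2,0,0],255],[[0,0,0],[0,0,0],255]]}}

```text
time: 10.3
tcp_pos: [0.5635, 0.0371, 0.0757]
tcp_rot: [0.113, 0.994, 0.0, 0.0]
ft_force: [-0.3, -0.0, -3.3]
grip_width: 0.454
grasp_force: 29.9
```

Emit:
{"name": "step_arm", "arguments": {"targets": [[[0,0,0],[-0.2,0,0],255],[[0,0,0],[-0.2,0,0],255],[[0,0,0],[0,0,0],255],[[0,0,0],[0,0,0],255]]}}

```text
time: 10.63
tcp_pos: [0.5669, 0.0362, 0.0757]
tcp_rot: [0.113, 0.994, 0.0, 0.0]
ft_force: [0.5, -0.5, -2.9]
grip_width: 0.451
grasp_force: 29.9
```

Emit:
{"name": "step_arm", "arguments": {"targets": [[[0,0,0],[-0.15,0,0],255],[[0,0,0],[-0.15,0,0],255],[[0,0,0],[0,0,0],255],[[0,0,0],[0,0,0],255]]}}

```text
time: 10.97
tcp_pos: [0.5698, 0.0355, 0.0757]
tcp_rot: [0.113, 0.994, 0.0, 0.0]
ft_force: [-0.0, 0.2, -3.1]
grip_width: 0.45
grasp_force: 29.9
```

Emit:
{"name": "step_arm", "arguments": {"targets": [[[0,0,0],[-0.15,0,0],255],[[0,0,0],[-0.15,0,0],255],[[0,0,0],[0,0,0],255],[[0,0,0],[0,0,0],255]]}}

```text
time: 11.3
tcp_pos: [0.5727, 0.0349, 0.0757]
tcp_rot: [0.113, 0.994, 0.0, 0.0]
ft_force: [-0.6, 0.4, -3.2]
grip_width: 0.453
grasp_force: 29.9
```

Emit:
{"name": "step_arm", "arguments": {"targets": [[[0,0,0],[-0.1,0,0],255],[[0,0,0],[-0.1,0,0],255],[[0,0,0],[0,0,0],255],[[0,0,0],[0,0,0],255]]}}

```text
time: 11.63
tcp_pos: [0.5746, 0.0344, 0.0757]
tcp_rot: [0.113, 0.994, 0.0, -0.0]
ft_force: [0.4, 0.5, -3.2]
grip_width: 0.454
grasp_force: 29.9
```

Emit:
{"name": "step_arm", "arguments": {"targets": [[[0,0,0],[-0.1,0,0],255],[[0,0,0],[-0.1,0,0],255],[[0,0,0],[0,0,0],255],[[0,0,0],[0,0,0],255]]}}

```text
time: 11.97
tcp_pos: [0.5766, 0.034, 0.0757]
tcp_rot: [0.113, 0.994, 0.0, 0.0]
ft_force: [0.2, 0.1, -3.2]
grip_width: 0.45
grasp_force: 29.9
```

Emit:
{"name": "step_arm", "arguments": {"targets": [[[0,0,0],[-0.1,0,0],255],[[0,0,0],[-0.1,0,0],255],[[0,0,0],[0,0,0],255],[[0,0,0],[0,0,0],255]]}}

```text
time: 12.3
tcp_pos: [0.5786, 0.0336, 0.0757]
tcp_rot: [0.113, 0.994, 0.0, 0.0]
ft_force: [-0.2, 0.1, -3.5]
grip_width: 0.452
grasp_force: 29.9
```

Emit:
{"name": "step_arm", "arguments": {"targets": [[[0,0,0],[-0.1,0,0],255],[[0,0,0],[-0.1,0,0],255],[[0,0,0],[0,0,0],255],[[0,0,0],[0,0,0],255]]}}

```text
time: 12.63
tcp_pos: [0.5803, 0.0331, 0.0757]
tcp_rot: [0.113, 0.994, 0.0, -0.0]
ft_force: [0.1, 0.0, -3.6]
grip_width: 0.452
grasp_force: 29.9
```

Emit:
{"name": "step_arm", "arguments": {"targets": [[[0,0,0],[-0.1,0,0],255],[[0,0,0],[-0.1,0,0],255],[[0,0,0],[0,0,0],255],[[0,0,0],[0,0,0],255]]}}

```text
time: 12.97
tcp_pos: [0.582, 0.0328, 0.0756]
tcp_rot: [0.112, 0.994, -0.0, -0.0]
ft_force: [-1.5, 0.3, -3.2]
grip_width: 0.455
grasp_force: 29.9
```

Emit:
{"name": "step_arm", "arguments": {"targets": [[[0,0,0],[-0.1,0,0],255],[[0,0,0],[0,0,0],255],[[0,0,0],[0,0,0],255]]}}

```text
time: 13.22
tcp_pos: [0.5829, 0.0325, 0.0756]
tcp_rot: [0.112, 0.994, -0.0, -0.0]
ft_force: [-2.4, 0.3, -2.3]
grip_width: 0.457
grasp_force: 29.9
```

Emit:
{"name": "step_arm", "arguments": {"targets": [[[0,0,0],[-0.05,0,0],255],[[0,0,0],[0,0,0],255],[[0,0,0],[0,0,0],255]]}}

```text
time: 13.47
tcp_pos: [0.5836, 0.0324, 0.0756]
tcp_rot: [0.112, 0.994, 0.0, -0.0]
ft_force: [-2.7, 1.7, -2.0]
grip_width: 0.45
grasp_force: 29.9
```

Emit:
{"name": "step_arm", "arguments": {"targets": [[[0,0,0],[0,0,0],255],[[0,0,0],[0,0,0],255],[[0,0,0],[0,0,0],255]]}}

```text
time: 13.72
tcp_pos: [0.5837, 0.0324, 0.0756]
tcp_rot: [0.112, 0.994, -0.0, -0.0]
ft_force: [-2.9, 0.4, -2.3]
grip_width: 0.449
grasp_force: 29.9
```

The stop is found: contact at about x 0.579, now pressed ≈4.8 mm (2.9 N). I'll ease back until it's just touching, set the holder down and release.

Emit:
{"name": "step_arm", "arguments": {"targets": [[[0,0,0],[0.15,0,0],255],[[0,0,0],[0.15,0,0],255],[[0,0,0],[0.1,0,0],255],[[0,0,0],[0,0,0],255],[[0,0,0],[0,0,0],255]]}}

```text
time: 14.13
tcp_pos: [0.5804, 0.0331, 0.0759]
tcp_rot: [0.113, 0.994, 0.0, 0.001]
ft_force: [-0.1, 0.2, -2.9]
grip_width: 0.449
grasp_force: 29.9
```

Emit:
{"name": "step_arm", "arguments": {"targets": [[[0,0,0],[0,0,0.04],255],[[0,0,0],[0,0,0],255],[[0,0,0],[0,0,0],255]]}}

```text
time: 14.38
tcp_pos: [0.5804, 0.0332, 0.0756]
tcp_rot: [0.113, 0.994, 0.0, 0.001]
ft_force: [0.5, -0.8, -1.6]
grip_width: 0.452
grasp_force: 29.9
```

Emit:
{"name": "step_arm", "arguments": {"targets": [[[0,0,0],[-0.05,0,0.03],255],[[0,0,0],[0,0,0],255],[[0,0,0],[0,0,0],255]]}}

```text
time: 14.63
tcp_pos: [0.5805, 0.0332, 0.0755]
tcp_rot: [0.112, 0.994, 0.0, 0.0]
ft_force: [-2.2, -0.4, 5.9]
grip_width: 0.455
grasp_force: 29.9
```

Emit:
{"name": "step_arm", "arguments": {"targets": [[[0,0,0],[0,0,0],255],[[0,0,0],[0,0,0],255]]}}

```text
time: 14.8
tcp_pos: [0.5805, 0.0332, 0.0755]
tcp_rot: [0.113, 0.994, 0.0, 0.0]
ft_force: [-2.0, 1.0, 6.0]
grip_width: 0.45
grasp_force: 29.9
```

Emit:
{"name": "step_arm", "arguments": {"targets": [[[0,0,0],[0,0,0],255]]}}

```text
time: 14.88
tcp_pos: [0.5805, 0.0332, 0.0755]
tcp_rot: [0.112, 0.994, 0.0, 0.0]
ft_force: [-1.7, 0.6, 5.9]
grip_width: 0.449
grasp_force: 29.9
```

Emit:
{"name": "step_arm", "arguments": {"targets": [[[0,0,0],[0,0,-0.03],255],[[0,0,0],[0,0,0],255],[[0,0,0],[0,0,0],110],[[0,0,0],[0,0,0],80],[[0,0,0],[0,0,0],60]]}}

```text
time: 15.3
tcp_pos: [0.5808, 0.0331, 0.0751]
tcp_rot: [0.113, 0.994, 0.0, 0.0]
ft_force: [0.0, -0.9, 0.3]
grip_width: 0.653
grasp_force: 0.0
```

Emit:
{"name": "step_arm", "arguments": {"targets": [[[0,0,0],[0,0,0],60],[[0,0,0],[0,0,0],60],[[0,0,0],[0,0,-0.8],60],[[0,0,0],[0,0,-1.5],60],[[0,0,0],[0,0,-2.5],60]]}}

```text
time: 15.72
tcp_pos: [0.5789, 0.0329, 0.1225]
tcp_rot: [0.112, 0.994, -0.0, -0.002]
ft_force: [0.2, -0.7, -1.0]
grip_width: 0.766
grasp_force: 0.0
```

Emit:
{"name": "step_arm", "arguments": {"targets": [[[0,0,0],[0,0,-2.5],60],[[0,0,0],[0,0,-2.5],60],[[0,0,0],[0,0,-1.5],60],[[0,0,0],[0,0,-0.7],60],[[0,0,0],[0,0,0],60]]}}

```text
time: 16.13
tcp_pos: [0.5814, 0.0333, 0.1973]
tcp_rot: [0.113, 0.994, 0.0, 0.002]
ft_force: [0.8, 0.8, -0.7]
grip_width: 0.762
grasp_force: 0.0
```

Run:
```python
from h import *
np.set_printoptions(precision=4,suppress=True)
im,m=grab('side','s4.png'); iw,mw=grab('wrist','w4.png')
o=env.get_obs();print(o['tcp_pos'],o['grip_width'],o['time'],o['ft_force'])
a=cv2.resize(im[130:255,190:310,::-1],(480,500),interpolation=cv2.INTER_CUBIC);b=cv2.resize(iw[:,100:380,::-1],(320,439))
out=np.zeros((500,800,3),np.uint8);out[:,:480]=a;out[:439,480:]=b;cv2.imwrite('pics/s4b.png',out)
```

```text
[0.58   0.0329 0.1949] 0.7606355953579332 16.2333 [-0.6225 -0.8867 -0.6244]
```

View pics/s4b.png

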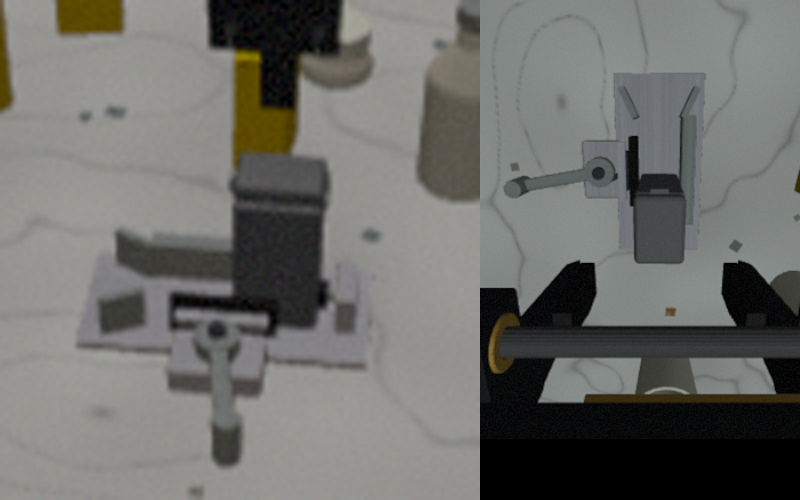

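The holder stands upright, seated against the black stop, with the gripper clear of it. Next is the lever. I'll push the knob with the backs of the shut fingers, turned so the body stays clear of the holder.

Run:
```python
from h import *
np.set_printoptions(precision=4,suppress=True)
o=env.get_obs();print(o['joint_positions'])
mt=env.camera_model('top')
for u,v in[(510,402),(538,420)]: print('clipper',plane(mt,u/1.5625,v/1.5625,.012))
print('dish',plane(mt,535/1.5625,242/1.5625,.02))
plan([.4995,-.1195,.15],210)
```

```text
[ 0.0379  0.6954 -0.2981  1.7434  0.2811  0.7456  0.9422]
clipper [ 0.4003 -0.1881  0.012 ]
clipper [ 0.3674 -0.2377  0.012 ]
dish [ 0.6907 -0.2411  0.02  ]
yaw y 77.07858013662805 tilt [-0.0007 -0.0002 -1.    ] tool cm [  4.4318 -16.6562   4.4966] turn z -132.92141986337197
```

Emit:
{"name": "step_arm", "arguments": {"targets": [[[0,0,4.0],[0,0,0],255],[[0,0,6.5],[0,0,0],255],[[0,0,6.5],[0,0,0],255],[[0,0,6.5],[0,0,0],255],[[0,0,6.5],[0,0,0],255]]}}

```text
time: 16.65
tcp_pos: [0.5794, 0.033, 0.1936]
tcp_rot: [0.368, 0.93, -0.001, -0.001]
ft_force: [0.1, -0.5, -0.4]
grip_width: 0.41
grasp_force: 0.0
```

Emit:
{"name": "step_arm", "arguments": {"targets": [[[0,0,6.5],[0,0,0],255],[[0,0,6.5],[0,0,0],255],[[0,0,4.0],[0,0,0],255],[[0,0,0],[-1.0,-1.6,0],255],[[0,0,0],[-1.5,-2.4,0],255]]}}

```text
time: 17.07
tcp_pos: [0.5584, -0.0055, 0.1937]
tcp_rot: [0.497, 0.868, 0.001, -0.001]
ft_force: [0.9, -1.0, 0.1]
grip_width: 0.031
grasp_force: 0.0
```

Emit:
{"name": "step_arm", "arguments": {"targets": [[[0,0,0],[-1.7,-2.7,0],255],[[0,0,0],[-1.7,-2.7,0],255],[[0,0,0],[-1.7,-2.7,0],255],[[0,0,0],[-1.2,-1.9,0],255],[[0,0,0],[-0.4,-0.6,0],255]]}}

```text
time: 17.48
tcp_pos: [0.4967, -0.1239, 0.1939]
tcp_rot: [0.502, 0.865, -0.002, -0.002]
ft_force: [-0.8, -0.5, 0.3]
grip_width: 0.004
grasp_force: 0.0
```

Run:
```python
from h import *
np.set_printoptions(precision=4,suppress=True)
o=env.get_obs();print(o['tcp_pos'],o['grip_width'],o['joint_positions'],o['time'])
plan([.4995,-.1195,.038],30)
im,m=grab('wrist','w5.png')
cv2.imwrite('pics/w5b.png',im[:,:,::-1])
```

```text
[ 0.4967 -0.1239  0.1939] 0.0041066261398060725 [ 0.2073  0.6098 -0.0873  1.9501  0.0946  0.5904  0.5758] 17.4833
yaw y 29.7422731476393 tilt [-0.0052 -0.002  -1.    ] tool cm [ 0.2257  0.5461 15.5922] turn z -0.25772685236070103
```

View pics/w5b.png

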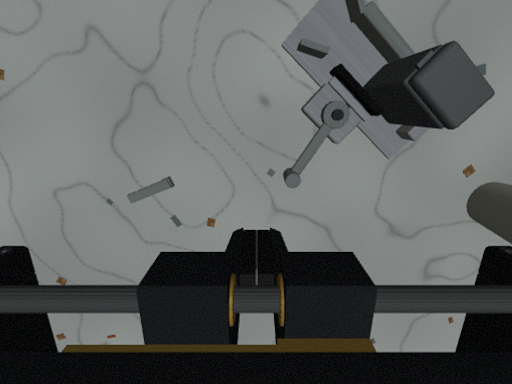

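The knob is at (292,179) and the hub at (337,115), with the shut fingers at (257,235) on the robot side of the knob and a clear view between. I'll compute the arc increments in tool axes.

Run:
```python
from h import *
np.set_printoptions(precision=4,suppress=True)
m=env.camera_model('wrist')
k=plane(m,292.5,178.5,.048);p=plane(m,336.5,114.5,.041);print('knob',k,'piv',p,np.linalg.norm((k-p)[:2]))
p=np.array([.535,-.0187]);R=np.array([[-.5,.866],[.866,.5]]) # rows tool x,y in world
ph0=np.degrees(np.arctan2(k[1]-p[1],k[0]-p[0]));print('phi0',ph0)
n=np.array([.866,.5])
pos=lambda f:p+.085*np.array([np.cos(np.radians(f)),np.sin(np.radians(f))])-.0265*n
prev=None
for th in np.arange(0,1.31,.1):
    f=-93+np.degrees(th);q=pos(f);print(round(th,2),q,None if prev is None else R@(q-prev)*100);prev=q
```

```text
knob [ 0.5297 -0.1012  0.048 ] piv [ 0.5347 -0.019   0.041 ] 0.0823190263978981
phi0 -93.69124763023838
0.0 [ 0.5076 -0.1168] None
0.1 [ 0.5161 -0.1169] [-0.4266  0.7348]
0.2 [ 0.5246 -0.116 ] [-0.3511  0.7737]
0.3 [ 0.5329 -0.1144] [-0.2721  0.8049]
0.4 [ 0.541  -0.1119] [-0.1904  0.828 ]
0.5 [ 0.5488 -0.1086] [-0.1067  0.8429]
0.6 [ 0.5563 -0.1045] [-0.0221  0.8493]
0.7 [ 0.5633 -0.0997] [0.0628 0.8473]
0.8 [ 0.5698 -0.0943] [0.1471 0.8368]
0.9 [ 0.5758 -0.0882] [0.2299 0.8179]
1.0 [ 0.5811 -0.0816] [0.3104 0.7909]
1.1 [ 0.5857 -0.0744] [0.3878 0.7559]
1.2 [ 0.5896 -0.0669] [0.4614 0.7134]
1.3 [ 0.5927 -0.0589] [0.5303 0.6638]
```

Emit:
{"name": "step_arm", "arguments": {"targets": [[[0,0,0],[0.2,0,1.5],255],[[0,0,0],[0,0,3.0],255],[[0,0,0],[0,0,3.0],255],[[0,0,0],[0,0,3.0],255],[[0,0,0],[0,0,2.0],255]]}}

```text
time: 17.95
tcp_pos: [0.499, -0.1154, 0.0673]
tcp_rot: [0.498, 0.867, 0.0, -0.001]
ft_force: [-0.7, 0.0, -0.2]
grip_width: 0.009
grasp_force: 0.0
```

Emit:
{"name": "step_arm", "arguments": {"targets": [[[0,0,0],[0,0,1.5],255],[[0,0,0],[0,0,1.0],255],[[0,0,0],[0,0,0.4],255],[[0,0,0],[0,0,0],255],[[0,0,0],[0,0,0],255]]}}

```text
time: 18.37
tcp_pos: [0.4997, -0.1174, 0.0416]
tcp_rot: [0.499, 0.867, 0.0, 0.0]
ft_force: [-0.3, -0.1, 0.8]
grip_width: 0.007
grasp_force: 0.0
```

Emit:
{"name": "step_arm", "arguments": {"targets": [[[0,0,0],[0,0,0.4],255],[[0,0,0],[-0.34,0.7,0],255],[[0,0,0],[0,0,0],255],[[0,0,0],[0,0,0],255]]}}

```text
time: 18.7
tcp_pos: [0.5081, -0.1173, 0.0378]
tcp_rot: [0.499, 0.866, 0.001, 0.001]
ft_force: [-0.5, 0.2, -0.3]
grip_width: 0.006
grasp_force: 0.0
```

Emit:
{"name": "step_arm", "arguments": {"targets": [[[0,0,0],[-0.21,0.37,0],255],[[0,0,0],[-0.21,0.37,0],255],[[0,0,0],[-0.18,0.39,0],255],[[0,0,0],[-0.17,0.38,0],255],[[0,0,0],[0,0,0],255]]}}

```text
time: 19.12
tcp_pos: [0.5244, -0.1178, 0.0374]
tcp_rot: [0.5, 0.866, -0.001, 0.001]
ft_force: [-0.7, -2.8, 1.1]
grip_width: 0.001
grasp_force: 1.6
```

Emit:
{"name": "step_arm", "arguments": {"targets": [[[0,0,0],[-0.14,0.4,0],255],[[0,0,0],[-0.13,0.4,0],255],[[0,0,0],[0,0,0],255]]}}

```text
time: 19.37
tcp_pos: [0.5319, -0.1162, 0.0372]
tcp_rot: [0.5, 0.866, -0.001, -0.0]
ft_force: [-1.4, -5.7, 0.2]
grip_width: 0.005
grasp_force: 2.3
```

The force points mostly radially, so the finger is riding the knob's outer side: the tips are thinner than assumed. I'll back off, square up to the knob and re-approach slightly inward, then turn along with the lever.

Emit:
{"name": "step_arm", "arguments": {"targets": [[[0,0,0],[-0.2,-0.8,0],255],[[0,0,0],[-0.1,-1.2,0],255],[[0,0,0],[0,-1.2,0],255],[[0,0,0],[0,-0.8,0],255],[[0,0,6.0],[0,0,0],255]]}}

```text
time: 19.78
tcp_pos: [0.4964, -0.1387, 0.0373]
tcp_rot: [0.545, 0.838, -0.001, -0.001]
ft_force: [-1.0, 0.9, 0.4]
grip_width: 0.008
grasp_force: 0.0
```

Emit:
{"name": "step_arm", "arguments": {"targets": [[[0,0,6.5],[0,0,0],255],[[0,0,6.5],[0,0,0],255],[[0,0,6.5],[0,0,0],255],[[0,0,4.5],[0,0,0],255],[[0,0,0],[0,0,0],255]]}}

```text
time: 20.2
tcp_pos: [0.499, -0.1372, 0.0373]
tcp_rot: [0.707, 0.707, 0.0, 0.0]
ft_force: [-0.5, -0.3, -0.3]
grip_width: 0.008
grasp_force: 0.0
```

Run:
```python
from h import *
np.set_printoptions(precision=4,suppress=True)
o=env.get_obs();print(o['tcp_pos'],o['ft_force'],o['time'])
plan([.500,-.099,.038],0)
im,m=grab('wrist','w6.png')
K=proj(m,[.5302,-.1035,.048]);V=proj(m,[.535,-.0187,.041]);print(K,V)
cv2.imwrite('pics/w6b.png',cv2.resize(im[:,:,::-1],(800,600),interpolation=cv2.INTER_CUBIC))
```

```text
[ 0.499  -0.1372  0.0373] [-0.5239 -0.3364 -0.2693] 20.2
yaw y -0.01615862204825763 tilt [ 0.0006  0.0003 -1.    ] tool cm [ 3.8165  0.102  -0.0641] turn z -0.01615862204825763
[316.5187 194.6669] [336.0792  14.2236]
```

View pics/w6b.png

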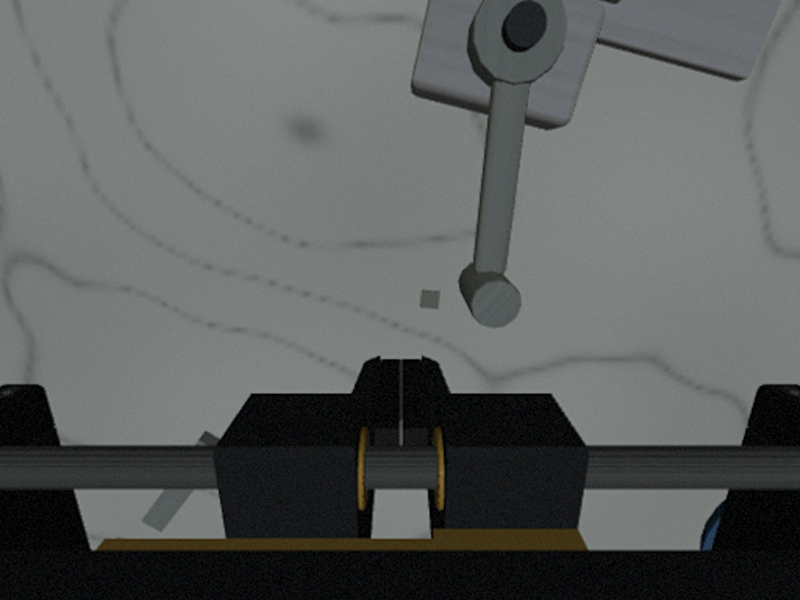

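The knob is still at its open place, at (497,300) in the last picture (within 2 mm of prediction), and the shut tips are about 18–20 mm thick. I'll move inward beside it and print the increments for a turning push.

```bash
cat > arc.py <<'E'
from h import *
np.set_printoptions(precision=3,suppress=True)
p=np.array([.535,-.0187])
def pose(th):
    f=np.radians(-93)+th; psi=np.radians(np.clip(th*38,0,40)); n=np.array([np.cos(psi),np.sin(psi)])
    return p+.083*np.array([np.cos(f),np.sin(f)])-.019*n,np.degrees(psi)
if __name__=='__main__':
    ths=np.arange(0,1.36,.1)
    for a,b in zip(ths,ths[1:]):
        (q0,s0),(q1,s1)=pose(a),pose(b);sm=np.radians((s0+s1)/2)
        ty=np.array([np.cos(sm),np.sin(sm)]);tx=np.array([-ty[1],ty[0]]);d=(q1-q0)*100
        print(round(b,2),q1,'psi',round(s1,1),'turn',round(s0-s1,1),'xy',tx@d,ty@d)
E
python3 arc.py
```

```text
0.1 [ 0.52  -0.103] psi 3.8 turn -3.8 xy -0.15545373873535834 0.8291308564462658
0.2 [ 0.528 -0.103] psi 7.6 turn -3.8 xy -0.12751926478221634 0.8296527998852973
0.3 [ 0.537 -0.103] psi 11.4 turn -3.8 xy -0.09958305617652091 0.8292338622632354
0.4 [ 0.545 -0.102] psi 15.2 turn -3.8 xy -0.0716767944235912 0.8278745186830218
0.5 [ 0.553 -0.1  ] psi 19.0 turn -3.8 xy -0.043832127067037686 0.8255763107300343
0.6 [ 0.561 -0.097] psi 22.8 turn -3.8 xy -0.016080631798376627 0.8223418447238643
0.7 [ 0.568 -0.093] psi 26.6 turn -3.8 xy 0.011546219354216786 0.8181747887625078
0.8 [ 0.575 -0.089] psi 30.4 turn -3.8 xy 0.03901709571718061 0.8130798685626406
0.9 [ 0.582 -0.084] psi 34.2 turn -3.8 xy 0.06630084350268328 0.8070628621002035
1.0 [ 0.587 -0.079] psi 38.0 turn -3.8 xy 0.09336652113906407 0.800130593057845
1.1 [ 0.592 -0.072] psi 40.0 turn -2.0 xy 0.1922683629415787 0.7883264609339102
1.2 [ 0.596 -0.065] psi 40.0 turn 0.0 xy 0.32270688251944113 0.764320859304644
1.3 [ 0.599 -0.057] psi 40.0 turn 0.0 xy 0.3973994550695453 0.728285507959644
```

Emit:
{"name": "step_arm", "arguments": {"targets": [[[0,0,0],[1.0,0,0],255],[[0,0,0],[1.5,0,0],255],[[0,0,0],[1.0,0.1,0],255],[[0,0,0],[0.3,0,0],255],[[0,0,0],[0,0,0],255]]}}

```text
time: 20.67
tcp_pos: [0.5001, -0.0977, 0.0373]
tcp_rot: [0.705, 0.709, 0.0, -0.0]
ft_force: [0.4, 0.2, -0.6]
grip_width: 0.008
grasp_force: 0.0
```

Emit:
{"name": "step_arm", "arguments": {"targets": [[[0,0,0],[-0.2,0.5,0],255],[[0,0,0],[-0.15,0.5,0],255],[[0,0,-1.9],[-0.08,0.42,0],255],[[0,0,-1.9],[-0.08,0.42,0],255],[[0,0,0],[0,0,0],255]]}}

```text
time: 21.08
tcp_pos: [0.519, -0.1055, 0.0373]
tcp_rot: [0.682, 0.731, -0.0, 0.0]
ft_force: [-2.0, -0.7, 1.3]
grip_width: 0.004
grasp_force: 0.9
```

Emit:
{"name": "step_arm", "arguments": {"targets": [[[0,0,-1.9],[-0.06,0.42,0],255],[[0,0,-1.9],[-0.06,0.42,0],255],[[0,0,-1.9],[-0.05,0.42,0],255],[[0,0,-1.9],[-0.05,0.42,0],255],[[0,0,0],[0,0,0],255]]}}

```text
time: 21.5
tcp_pos: [0.5357, -0.1055, 0.0372]
tcp_rot: [0.632, 0.775, -0.0, 0.0]
ft_force: [-2.4, -3.7, -0.6]
grip_width: 0.005
grasp_force: 2.0
```

The geometry checks out: TCP plus 19 mm along the push gives a knob radius of 85.2 mm, so the lever is at ≈0.28 rad. The sideways force is friction from the knob turning on the finger. I'll continue along the arc.

Emit:
{"name": "step_arm", "arguments": {"targets": [[[0,0,-1.9],[0.0,0.42,0],255],[[0,0,-1.9],[0.0,0.42,0],255],[[0,0,-1.9],[0.0,0.42,0],255],[[0,0,-1.9],[0.0,0.42,0],255],[[0,0,0],[0,0,0],255]]}}

```text
time: 21.92
tcp_pos: [0.5517, -0.1013, 0.0372]
tcp_rot: [0.58, 0.815, -0.001, 0.0]
ft_force: [-2.6, -4.7, 0.8]
grip_width: 0.001
grasp_force: 2.2
```

Emit:
{"name": "step_arm", "arguments": {"targets": [[[0,0,-1.9],[0.01,0.41,0],255],[[0,0,-1.9],[0.01,0.41,0],255],[[0,0,0],[0,0,0],255]]}}

```text
time: 22.17
tcp_pos: [0.5596, -0.0983, 0.0372]
tcp_rot: [0.552, 0.834, -0.0, 0.0]
ft_force: [-2.8, -3.3, -0.3]
grip_width: 0.007
grasp_force: 2.0
```

Emit:
{"name": "step_arm", "arguments": {"targets": [[[0,0,-1.9],[0.01,0.41,0],255],[[0,0,-1.9],[0.01,0.41,0],255],[[0,0,-1.9],[0.02,0.41,0],255],[[0,0,-1.9],[0.02,0.41,0],255],[[0,0,0],[0,0,0],255]]}}

```text
time: 22.58
tcp_pos: [0.5752, -0.0887, 0.0374]
tcp_rot: [0.495, 0.869, 0.001, 0.001]
ft_force: [-0.6, -2.4, -0.1]
grip_width: 0.004
grasp_force: 1.0
```

Emit:
{"name": "step_arm", "arguments": {"targets": [[[0,0,-1.9],[0.03,0.4,0],255],[[0,0,-1.9],[0.03,0.4,0],255],[[0,0,0],[0,0,0],255]]}}

```text
time: 22.83
tcp_pos: [0.5819, -0.0833, 0.0375]
tcp_rot: [0.466, 0.885, 0.001, 0.001]
ft_force: [-0.0, -0.2, -1.0]
grip_width: 0.005
grasp_force: 0.2
```

Emit:
{"name": "step_arm", "arguments": {"targets": [[[0,0,-1.9],[0.05,0.4,0],255],[[0,0,-1.9],[0.05,0.4,0],255],[[0,0,-1.0],[0.1,0.4,0],255],[[0,0,-1.0],[0.1,0.4,0],255],[[0,0,0],[0,0,0],255]]}}

```text
time: 23.25
tcp_pos: [0.5922, -0.0712, 0.0374]
tcp_rot: [0.421, 0.907, 0.001, 0.0]
ft_force: [0.7, -0.2, -0.4]
grip_width: 0.006
grasp_force: 0.0
```

Emit:
{"name": "step_arm", "arguments": {"targets": [[[0,0,0],[0.16,0.38,0],255],[[0,0,0],[0.1,0.2,0],255],[[0,0,0],[0,0,0],255],[[0,0,0],[0,0,0],255]]}}

```text
time: 23.58
tcp_pos: [0.5939, -0.0672, 0.0373]
tcp_rot: [0.422, 0.907, 0.0, -0.0]
ft_force: [0.2, -0.1, -0.5]
grip_width: 0.006
grasp_force: 0.0
```

Run:
```python
from h import *
np.set_printoptions(precision=3,suppress=True)
im,m=grab('side','s7.png')
g=lambda f:cv2.imread('pics/'+f)
o=env.get_obs();print(o['tcp_pos'],o['ft_force'],o['time'])
p=np.array([.535,-.0187])
a=g('s7.png').astype(int);b=g('s4.png').astype(int)
for th in(0,.05,.9,1,1.1,1.2,1.3,1.4):
    f=np.radians(-93)+th;L=[proj(m,[*(p+r*np.array([np.cos(f),np.sin(f)])),.036]) for r in np.linspace(.025,.07,10)]
    px=np.array([a[int(v),int(u)] for u,v in L]).mean(1);print(th,px,proj(m,[*(p+.085*np.array([np.cos(f),np.sin(f)])),.048]))
```

```text
[ 0.594 -0.067  0.037] [-0.452 -0.046  0.577] 23.6333
0 [ 13.     42.667 114.667  89.667  79.667  78.667 112.667 150.667 143.667
 147.667] [245.774 234.388]
0.05 [ 13.     42.667  65.667  91.     79.667  77.    102.333 152.667 150.667
 142.   ] [247.597 234.269]
0.9 [ 10.333  34.667  26.333  12.333  16.333  77.667 151.667 106.333  18.333
  12.   ] [272.656 223.405]
1 [31.333 37.    23.333 20.667  9.    70.    50.    23.333 10.667  6.333] [274.359 221.306]
1.1 [37.333 44.333 35.    16.    23.333 54.333  7.667 18.    13.    13.667] [275.727 219.115]
1.2 [42.333 44.667 40.    36.    16.333 51.667 52.    10.667 13.333  9.333] [276.75  216.856]
1.3 [35.667 46.    45.    37.667 16.    62.667 46.    18.    17.667 21.667] [277.425 214.554]
1.4 [40.    46.    35.    36.667 32.667 33.667 79.333 33.667 16.667 18.333] [277.752 212.235]
```

Emit:
{"name": "step_arm", "arguments": {"targets": [[[0,0,0],[0,-0.8,0],255],[[0,0,0],[0,-1.2,0],255],[[0,0,0],[0,-1.2,-0.8],255],[[0,0,0],[0,-0.5,-2.0],255],[[0,0,0],[0,0,-3.0],255]]}}

```text
time: 24.05
tcp_pos: [0.5614, -0.0936, 0.0942]
tcp_rot: [0.423, 0.906, -0.002, -0.003]
ft_force: [0.9, -0.1, 0.7]
grip_width: 0.006
grasp_force: 0.0
```

Emit:
{"name": "step_arm", "arguments": {"targets": [[[0,0,0],[0,0,-3.0],255],[[0,0,0],[0,0,-3.0],255],[[0,0,0],[0,-1.0,-3.0],255],[[0,0,0],[0,-2.5,-1.5],255],[[0,0,0],[0,-3.0,0],255]]}}

```text
time: 24.47
tcp_pos: [0.5181, -0.1332, 0.2044]
tcp_rot: [0.421, 0.907, 0.001, 0.004]
ft_force: [-0.7, -0.3, -0.7]
grip_width: 0.006
grasp_force: 0.0
```

Emit:
{"name": "step_arm", "arguments": {"targets": [[[0,0,0],[0,-3.0,0],255],[[0,0,0],[0,-3.0,0],255],[[0,0,0],[0,-2.0,0],255],[[0,0,0],[0,-1.0,0],255],[[0,0,0],[0,0,0],255]]}}

```text
time: 24.88
tcp_pos: [0.4443, -0.1932, 0.2007]
tcp_rot: [0.424, 0.906, -0.001, -0.001]
ft_force: [0.4, -0.2, -0.0]
grip_width: 0.006
grasp_force: 0.0
```

Run:
```python
from h import *
np.set_printoptions(precision=3,suppress=True)
o=env.get_obs();print(o['tcp_pos'],o['ft_force'],o['time'])
p=np.array([.535,-.0187])
for cam in('side','top'):
    im,m=grab(cam,cam+'8.png');im=im.astype(int);old=cv2.imread('pics/'+cam+'0.png')[:,:,::-1].astype(int)
    d=abs(im-old).sum(2)
    print(cam)
    for th in(0,.05,.9,1,1.1,1.2,1.3,1.4):
        f=np.radians(-93)+th;P=[proj(m,[*(p+r*np.array([np.cos(f),np.sin(f)])),.036]) for r in np.linspace(.03,.085,8)]
        print(th,[int(d[int(round(v)),int(round(u))]) for u,v in P],[int(im[int(round(v)),int(round(u))].mean()) for u,v in P],np.round(proj(m,[*(p+.085*np.array([np.cos(f),np.sin(f)])),.048]),1))
g=cv2.cvtColor(cv2.imread('pics/top8.png'),6);g0=cv2.cvtColor(cv2.imread('pics/top0.png'),6)
print(g[168:232:3,255:310:2])
# bystanders & holder
mt=env.camera_model('top')
dd=cv2.absdiff(g,g0)>30
n,l,st,ce=cv2.connectedComponentsWithStats(dd.astype(np.uint8))
print([(s.tolist(),c.round()) for s,c in zip(st[1:],ce[1:]) if s[4]>12])
```

```text
[ 0.444 -0.193  0.201] [ 0.429 -0.24  -0.031] 24.8833
side
0 [91, 35, 81, 6, 135, 123, 170, 299] [136, 94, 78, 106, 149, 150, 157, 159] [245.8 234.4]
0.05 [102, 35, 70, 8, 139, 132, 146, 313] [141, 94, 81, 106, 153, 151, 152, 156] [247.6 234.3]
0.9 [48, 49, 46, 40, 36, 48, 46, 46] [110, 87, 140, 157, 158, 160, 159, 160] [272.7 223.4]
1 [143, 82, 17, 41, 44, 49, 45, 51] [80, 86, 110, 97, 158, 159, 160, 160] [274.4 221.3]
1.1 [117, 153, 89, 56, 27, 35, 46, 80] [78, 76, 97, 95, 97, 129, 139, 116] [275.7 219.1]
1.2 [61, 79, 119, 142, 153, 79, 33, 140] [98, 103, 88, 81, 73, 95, 106, 65] [276.8 216.9]
1.3 [23, 24, 61, 39, 87, 67, 155, 202] [117, 117, 107, 115, 99, 105, 77, 63] [277.4 214.6]
1.4 [118, 37, 20, 29, 25, 27, 74, 174] [123, 124, 120, 119, 118, 119, 103, 68] [277.8 212.2]
top
0 [123, 134, 146, 150, 106, 145, 187, 150] [129, 133, 136, 135, 126, 139, 139, 139] [297.  210.8]
0.05 [123, 134, 146, 149, 115, 147, 187, 143] [129, 133, 136, 138, 124, 138, 138, 138] [297.  209.3]
0.9 [25, 33, 36, 44, 47, 22, 31, 37] [121, 139, 144, 143, 146, 142, 144, 143] [286.1 186.4]
1 [31, 42, 31, 32,
[... 2775 characters left out ...]
6 129 144 132 143 142 143 140 136 139 136 137 136 135 137 134 135 135
  124 133 136 138 136 134 133 137 140 138]
 [118 146 144 135 144 140 140 140 141 138 137 137 135 137 136 135 135 134
  124 137 134 135 139 134 140 139 138 140]]
[([269, 179, 6, 12, 34], array([272., 184.])), ([241, 181, 4, 8, 14], array([243., 184.])), ([247, 183, 6, 3, 13], array([250., 184.])), ([238, 184, 21, 37, 166], array([250., 202.])), ([242, 187, 9, 7, 14], array([246., 190.])), ([313, 202, 166, 182, 13534], array([407., 302.])), ([273, 208, 28, 8, 141], array([287., 211.])), ([133, 219, 31, 26, 568], array([148., 232.])), ([373, 219, 12, 10, 41], array([378., 223.])), ([0, 366, 24, 18, 371], array([ 10., 375.]))]
```

Run:
```python
from h import *
np.set_printoptions(precision=3,suppress=True)
g=lambda f:cv2.cvtColor(cv2.imread('pics/'+f),6)
def comps(a,b,t=25,mn=12):
    n,l,st,ce=cv2.connectedComponentsWithStats((cv2.absdiff(a,b)>t).astype(np.uint8)); return [s.tolist() for s in st[1:] if s[4]>mn]
print('side8-0',comps(g('side8.png'),g('side0.png')))
print('side8-s4',comps(g('side8.png'),g('s4.png')))
# holder dark mask in side and top
for f,r in(('s4.png',(160,225,235,275)),('side8.png',(160,225,235,275))):
    a=g(f)[r[0]:r[1],r[2]:r[3]];y,x=np.where(a<75);print(f,len(x),x.mean()+r[2],y.mean()+r[0])
i=cv2.imread('pics/top8.png').astype(int);y,x=np.where(i[175:225,225:262].sum(2)<255);print('top dark',x.min()+225,x.max()+225,y.min()+175,y.max()+175)
jar=lambda f:(lambda im:[np.round(v.mean(),2) for v in np.where((im[...,2]>im[...,0]+60)&(im[...,2]>90)&(np.arange(384)[:,None]>290))])(cv2.imread('pics/'+f).astype(int))
print('jar',jar('side0.png'),jar('side8.png'))
```

```text
side8-0 [[87, 0, 48, 56, 955], [0, 6, 14, 53, 382], [218, 11, 8, 47, 220], [119, 24, 10, 21, 124], [182, 25, 9, 10, 24], [146, 32, 127, 190, 9202], [174, 47, 8, 15, 39], [192, 48, 7, 13, 23], [200, 55, 7, 7, 15], [1, 61, 7, 25, 112], [0, 105, 7, 12, 28], [0, 117, 7, 8, 20], [0, 125, 9, 10, 57], [17, 134, 6, 16, 52], [232, 206, 6, 7, 17], [257, 214, 25, 10, 87], [242, 228, 9, 20, 138]]
side8-s4 [[11, 0, 33, 9, 158], [231, 0, 67, 158, 5552], [0, 7, 30, 87, 1072], [24, 10, 14, 19, 108], [218, 11, 8, 47, 226], [146, 25, 108, 198, 9179], [166, 31, 5, 9, 17], [172, 41, 5, 7, 14], [202, 40, 6, 8, 19], [161, 43, 11, 6, 17], [170, 49, 10, 13, 47], [8, 95, 14, 49, 191], [0, 123, 9, 3, 22], [3, 127, 6, 6, 13], [233, 202, 16, 3, 27], [232, 206, 6, 7, 16], [250, 214, 32, 10, 121], [242, 228, 9, 19, 135]]
s4.png 1060 255.79150943396226 191.8264150943396
side8.png 1171 253.26814688300598 188.7002561912895
top dark 235 261 180 220
jar [np.float64(332.79), np.float64(238.92)] [np.float64(332.15), np.float64(240.0)]
```

Emit:
{"name": "step_arm", "arguments": {"targets": [[[0,0,0],[0,0,-2.5],255],[[0,0,0],[0,0,-3.0],255],[[0,0,0],[0,0,-3.0],255],[[0,0,0],[0,0,-3.0],255],[[0,0,0],[0,0,-2.0],255]]}}

```text
time: 25.4
tcp_pos: [0.4495, -0.1895, 0.3382]
tcp_rot: [0.42, 0.907, 0.001, 0.002]
ft_force: [-0.8, -0.2, -0.3]
grip_width: 0.008
grasp_force: 0.0
```

Emit:
{"name": "step_arm", "arguments": {"targets": [[[0,0,0],[1.2,1.0,0],255],[[0,0,0],[2.2,1.8,0],255],[[0,0,0],[2.2,1.8,0],255],[[0,0,0],[2.2,1.8,0],255],[[0,0,0],[2.2,1.8,0],255]]}}

```text
time: 25.82
tcp_pos: [0.4463, -0.0586, 0.3356]
tcp_rot: [0.421, 0.907, 0.001, 0.0]
ft_force: [0.9, -0.1, 0.3]
grip_width: 0.005
grasp_force: 0.0
```

Emit:
{"name": "step_arm", "arguments": {"targets": [[[0,0,0],[2.2,1.8,0],255],[[0,0,0],[2.2,1.8,0],255],[[0,0,0],[2.2,1.8,0],255],[[0,0,0],[2.2,1.8,0],255],[[0,0,0],[2.2,1.8,0],255]]}}

```text
time: 26.23
tcp_pos: [0.4437, 0.084, 0.3356]
tcp_rot: [0.42, 0.907, 0.001, 0.0]
ft_force: [0.3, 0.1, 0.3]
grip_width: 0.004
grasp_force: 0.0
```

Emit:
{"name": "step_arm", "arguments": {"targets": [[[0,0,0],[2.2,1.8,0],255],[[0,0,0],[2.2,1.8,0],255],[[0,0,0],[1.2,1.0,0],255],[[0,0,0],[0,0,0],255],[[0,0,0],[0,0,0],255]]}}

```text
time: 26.65
tcp_pos: [0.4424, 0.1549, 0.3353]
tcp_rot: [0.42, 0.908, 0.0, -0.0]
ft_force: [1.4, 0.1, 0.1]
grip_width: 0.009
grasp_force: 0.0
```

Run:
```python
from h import *
np.set_printoptions(precision=3,suppress=True)
im,m=grab('side','s9.png');o=env.get_obs();print(o['tcp_pos'],o['ft_force'],o['time'])
g=lambda f:cv2.cvtColor(cv2.imread('pics/'+f),6)
for f in('s4.png','s9.png'):
    a=g(f)[165:212,242:272];print(f);
    for r in (177,185,195,205): print(r,g(f)[r,242:282])
a,b=g('s9.png'),g('side0.png')
n,l,st,ce=cv2.connectedComponentsWithStats((cv2.absdiff(a,b)>25).astype(np.uint8));print([s.tolist() for s in st[1:] if s[4]>12 and s[1]>100])
# knob/lever
p=np.array([.535,-.0187])
for th in(1.3,1.4):
    f=np.radians(-93)+th;print(th,[int(a[int(round(v)),int(round(u))]) for u,v in (proj(m,[*(p+r*np.array([np.cos(f),np.sin(f)])),.036]) for r in np.linspace(.03,.085,8))])
```

```text
[0.443 0.153 0.335] [ 0.114 -0.164  0.545] 26.7
s4.png
177 [136 132 131 132 133  98  57  54  59  55  60  66  59  67  68  67  67  73
  75  73  79  79  76  84  80  82  84  81  63  65 104 142 147 144 145 147
 145 145 147 147]
185 [147 147 145 147 146 138  73  44  36  37  34  38  39  40  41  35  36  43
  43  34  39  39  41  38  40  41  41  39  68 132 143 144 142 144 142 147
 145 146 148 148]
195 [ 59  59  62  58  61  61  46  34  43  36  42  38  38  43  37  39  37  32
  36  40  45  44  39  39  40  39  43  47  91 139 140 138 131 132 132 134
 139 142 141 142]
205 [ 15  12   5  20  15  23  14  25  15   1  30  22  24  20  18  17  14  28
  41  43  36  36  42  40  38  37  41  24   8  46 103 102  99 104 109 107
 111 113 130 134]
s9.png
177 [134 131 128 131 129 105  73  43  52  52  54  48  53  58  58  61  61  60
  62  63  63  70  74  69  76  72  76  70  59  66  96 138 139 140 142 139
 141 143 142 141]
185 [142 141 142 140 142 135  71  40  36  38  36  41  37  36  46  39  38  33
  35  37  32  38  33  36  38  38  32  33  67 126 140 140 137 139 140 138
 138 142 142 141]
195 [ 55  60  60  57  58  63  43  31  40  37  35  43  35  39  38  42  40  35
  37  36  36  41  30  42  33  40  36  44  87 137 137 136 127 129 130 129
 136 136 138 137]
205 [  1  13   0   9   8   6   0   0  24  13  19  15   9  15  19  21   6  20
  36  42  41  34  42  39  36  44  28  19   9  44  99  99  91 102 101 103
 106 112 130 128]
[[0, 118, 7, 16, 74], [203, 122, 23, 37, 601], [203, 125, 13, 5, 15], [233, 168, 40, 44, 791], [250, 213, 32, 12, 142], [243, 225, 5, 3, 13], [242, 229, 9, 18, 127]]
1.3 [104, 105, 98, 103, 88, 93, 74, 56]
1.4 [109, 109, 108, 108, 106, 109, 96, 56]
```

```bash
python3 -c "
from workcell import env
print(env.sign_off())"
```

```text
the job is handed in; nothing more can be done
None
```

I handed the job in at 26.7 s: the holder stands upright in the channel against the sprung stop, which I had pressed about 4.8 mm (2.9 N); the lever reads closed at 1.4 in both fixed cameras, having swung the last stretch with no force on the finger, and the arm and the other toiletries are clear and unmoved. I didn't measure the grip on the holder itself, and the lever took two tries because the finger slipped off the knob on the first, so the lever went back to open.

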